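Reset a bleed valve that has a lock ring

TASK

Reset the vacuum bleed valve on the bench: loosen its lock ring (the wide ring below the knob), turn the knob clockwise until its nose points straight at the tab on the dial plate, then retighten the lock ring firmly so that the knob is locked at the new setting. Leave the loose things around the valve where they are.

Things in the scene. Friction and masses are not known exactly. Their poses are not given: they have to be found in the camera images.
- valve: Fixed bleed valve: round grey dial plate 156 mm across, flat top 32 mm above the bench, with two opposite capped pipe stubs (26 mm diameter, to 102 mm from the axis, up to 29 mm high). Washer, lock ring and knob stand above it on one vertical axis. Origin on that axis at bench height; z up; the stubs lie along +x and -x.
- lock_ring: Round knurled steel lock ring, 60 mm in diameter (61 to 62 over the knurl), sides from 48 to 65 mm above the bench, 16 mm of free height below. Origin on the axis at bench height; z up; x turns with it. Starts tight. Anticlockwise from above loosens: free within 0.4 rad, stop at 1.3 rad; rises 2.2 mm per rad. Stays where it is left.
- ring_grip (a point): Centre of the lock ring, on the axis, 58 mm above the bench: the height to grip it, at any yaw. Free, it turns with under 0.15 N m. Tightening (clockwise), once it meets the washer the resistance climbs; firm is about 0.5 N m, reached within 0.5 rad of the first resistance. The knob sinks when turned clockwise, so the ring now comes tight 0.2 to 0.7 rad PAST its starting angle: feel for it.
- lock_washer: Thin dark keyed washer, 52 mm in diameter, under the lock ring; it cannot rotate. Pressed down by the tight ring it clamps the knob, and it keeps the knob still while the ring turns. Not to be handled. Origin on the axis at bench height (at the start).
- knob: Round fluted aluminium knob, 34 mm in diameter (36 over the flutes), sides from 74 to 96 mm above the bench. On top lies its nose, a black bar 7 mm wide, 95 to 101 mm above the bench, that overhangs the side in one direction, to 24 mm from the axis: grip across the nose, not along it. Origin on the axis at bench height; z up; x along the nose.
- knob_grip (a point): Centre of the knob, on the axis, 85 mm above the bench. With the ring loose it turns with under 0.2 N m and stays where left. It starts 1.7 to 2.9 rad short of the tab, clockwise seen from above being the way to go; a stop lies 0.3 rad or more past the tab. It sinks under 1 mm on the way.
- nose_tip (a point): End of the knob's nose, 24 mm from the axis, 98 mm above the bench; x points out along the nose.
- tab_mark (a point): Inner end of the setting tab: a steel fin 5 mm wide on the dial plate, from 58 to 74 mm off the axis, top 44 mm above the bench, held by a rim clip 22 mm wide, 40 mm high, out to 80 mm off the axis. Fixed. The point lies 58 mm from the axis, 40 mm above the bench; x points radially away from the axis.
- beaker: Glass beaker, 68 mm across, 85 mm high; a bystander, to be left alone. Origin at its underside.
- reagent: Closed amber jar, 60 mm across, 120 mm high; a bystander, to be left alone. Origin at its underside.
- spanner: Steel spanner 160 mm long, lying flat; a bystander, to be left alone. Origin at its underside.
- blank_flange: Round steel blank flange, 56 mm across, 16 mm high; a bystander, to be left alone. Origin at its underside.
- stopper: Rubber stopper, 36 mm across, 28 mm high; a bystander, to be left alone. Origin at its underside.
- hose_barb: Brass hose barb, 32 mm across, 45 mm high; a bystander, to be left alone. Origin at its underside.
Not all that is in view belongs to the job. Leave any purple or red look-alike of the valve alone.

How it is judged (in metres and radians):
On the way, in this order (a step that is already met when the one before it is completed fails the run):
1. the lock ring is loosened, so that the washer no longer clamps the knob (contact force between lock_washer and knob below 4 N), for 0.2 s.
2. with the ring loose, the knob's nose is brought to point at the tab (angle between the x axis of nose_tip and the x axis of tab_mark, either way round below 0.13 rad and horizontal distance between nose_tip and tab_mark below 0.05 m and contact force between lock_washer and knob below 4 N), for 0.2 s.
3. the lock ring is retightened firmly with the nose still at the tab (angle between the x axis of nose_tip and the x axis of tab_mark, either way round below 0.13 rad and horizontal distance between nose_tip and tab_mark below 0.05 m and contact force between lock_washer and knob above 40 N), for 0.2 s.
At the end, for the whole second after the job is handed in: The nose points at the tab within 0.13 rad (7 degrees), the lock ring is tight (the washer clamps the knob with more than 40 N, which about 0.5 N m on the ring gives), knob and ring are at rest (all of step 3 and angular speed of each of knob, lock_ring below 0.05 rad/s); the robot touches nothing.
It fails at once if a loose bystander is moved more than 30 mm (distance of any of beaker, reagent, spanner, blank_flange, stopper, hose_barb from where it was at the start of the episode above 0.03 m).
It also fails if it takes over 67 s, if anything falls off the work surface, if the arm or the gripper's body presses on something with over 40 N, if the wrist force passes 120 N, or if a joint passes its speed limit or range.

ROBOT

A 7-joint arm with a two-finger parallel gripper is mounted at the origin on the work surface. World frame = base frame: x ahead of the robot, y to its left, z up, the work surface at z = 0. Lengths are in m, angles in degrees, forces in N, time in s.
With the tool pointing down it reaches from about 0.425 to 0.95 m from the base axis. Payload 4.7 kg.
Tool frame: the origin (TCP) lies midway between the tips of the shut fingers; the grasp point (between the pads) lies 19 mm behind it (ctrl.grip_depth is the distance from the TCP to the grasp point, in m); x points along the fingers, y is the direction in which the jaws open and shut, and the axes are right-handed (so a half turn about x gives the same grasp; the last joint's range is limited). The gripper opens to 85 mm and grips with 20 to 120 N. Pads are 22 mm wide; open, the fingers measure 114 mm over their backs; the gripper's body (76 mm by 85 mm) begins 54 mm behind the grasp point. The pads swing forward as they close: fully open they stand 13 mm farther back than shut.
Start: joints at [-77.172, 26.849, -2.785, 87.806, 1.381, 65.374, -4.715], TCP at [0.169, 0.654, 0.231] pointing down, gripper open.
Joint ranges: [-148.3, 148.3], [-19.14, 114.17], [-79.39, 73.82], [5.75, 140.21], [-59.74, 239.74], [12.07, 113.84], [-152.46, 152.46]. Speed limits (degrees/s): [147.25, 147.25, 180, 180, 180, 180, 180].

INTERFACE

Orientations are given as a 3x3 rotation matrix whose columns are the frame's x, y, z axes.
In Python, from cell import ctrl gives the robot as it stands.
- The arm moves only by the shell command python3 -m handwheel 'ROWS' [OPENING] [FORCE]. ROWS is JSON, one flat list of numbers, 4 for each row, row after row: the shift along the tool's x, y, z normalised to -1 to 1, where 1 is 0.4 m, then the turn about the tool's x normalised to -1 to 1, where 1 is 90 degrees. A call has exactly 5 rows; each row is the pose to reach, as a shift and turn from the pose commanded when the call began, along the tool's axes at that moment; what a row does not reach only later rows make up. A row lasts 1/10 s, in which the tool goes at most 50 mm and 8.59 degrees, less where a joint would pass 70% of its speed; a pose out of reach is approached as far as the arm can. A call with a number of a shift or a turn outside -1 to 1 is refused whole. A call with a gripper value outside its range is refused whole. OPENING is the gripper command: -1 is shut, 1 is fully open, values between are in proportion, set as the call begins (- or left out, the last holds). The fingers move at their own pace and stop on an object; FORCE is the grip in N (left out, the last holds). Time passes only in rows, so rows that repeat a pose let the fingers close, or fill a call up. It gives the time, the measured TCP pose, the force and the opening at its end, in the units of the state.
- ctrl.get_state(): the state, without advancing time (a new reading comes with each control period).
- ctrl.read_camera(name): name is "scene" or "top" or "wrist"; returns (picture, depth): 400x640x3 uint8, red, green, blue; 400x640 float32, m along the optical axis (not along the pixel's ray), 0 where there is no reading.
- ctrl.camera_params(name): a dict with "vertical_fov" (degrees; the focal length in pixels is half the picture's height over the tangent of half this angle, whatever the lens; pixels are square), "cx", "cy" (the principal point, pixels), "R" (3x3) and "t" (3): a world point X has camera coordinates R X + t. Camera axes: x right, y down, z forward; pixel columns grow to the right and rows downward; lengths in m; the calibration is good to about 2 mm. A picture is of the moment at which its call begins: read the wrist's pose just before it. camera_params takes no time and is no camera call; for the wrist camera it gives the pose at the moment of the call.
- ctrl.sign_off(): hands the job in, once; it reports no verdict.
The state is a dict: "time_s": time; "joint_positions": joint angles; "qvel": joint speeds; "tau": joint torques, N m; "tool_pos": TCP position; "ee_rot": TCP orientation; "ft_force": force on the tool from outside, world axes, zero at the start; "wrist_torque": the same for the moment, N m; "grip_width": finger opening in m.
Only numpy, scipy, OpenCV 4.12 (cv2) and the standard library are available. Lean on these libraries where they do the work, as an engineer would, in place of code of your own. Each camera call takes 0.05 s, during which the arm holds its last target.

## Working session

There is one attempt and no reset: what is moved stays moved. The work goes in short steps, Python scripts to look and compute and a shell command to move; the robot and the scene stay as the last step left them, time stands still between calls to the robot, and variables do not carry over. Pictures are saved under pics/ and viewed, and the job is handed in when it is done.

```bash
ls; mkdir -p pics; python3 - <<'E'
from cell import ctrl
import cv2,numpy as np
s=ctrl.get_state()
print(s)
for n in ["scene","top","wrist"]:
    p=ctrl.camera_params(n); im,d=ctrl.read_camera(n)
    cv2.imwrite(f"pics/{n}0.png",im[:,:,::-1]); np.savez(f"{n}0.npz",im=im,d=d,R=p["R"],t=p["t"],p=[p["vertical_fov"],p["cx"],p["cy"]])
    print(n,p)
E
```

```text
pics
{'time_s': 0.0, 'joint_positions': array([-77.17162028,  26.89796168,  -2.78288714,  87.87396343,
         1.3802616 ,  65.37355935,  -4.71577392]), 'qvel': array([-0.06479815, -0.04241776, -0.01253454, -0.02206378,  0.04910364,
       -0.06700216, -0.01840847]), 'tau': array([ 4.37731032e-04, -5.10300136e+01, -4.66532854e-02, -2.37714082e+01,
        1.05970315e-02,  7.40369491e-03, -8.11222748e-06]), 'tool_pos': array([0.16868282, 0.65298584, 0.23025184]), 'ee_rot': array([[-4.17563621e-04,  2.50113212e-01,  9.68216508e-01],
       [-1.90890149e-03,  9.68214629e-01, -2.50113550e-01],
       [-9.99998091e-01, -1.95266826e-03,  7.31502777e-05]]), 'ft_force': array([-0.76511631, -0.25267484,  0.43320819]), 'wrist_torque': array([ 0.00862646,  0.01885194, -0.01477928]), 'grip_width': 0.08526936260679077}
scene {'vertical_fov': 42.66924438744847, 'cx': 318.840026927372, 'cy': 201.04857323395058, 'R': array([[-0.73578696,  0.67716687, -0.00791039],
       [ 0.4946108 ,  0.52937561, -0.68929067],
       [-0.46257724, -0.51108365, -0.72444172]]), 't': array([ 0.42896142, -0.2573983 ,  1.36292573])}
top {'vertical_fov': 48.626774538743334, 'cx': 320.04608539124837, 'cy': 200.0305216189578, 'R': array([[ 2.98128415e-02, -9.99555491e-01,  1.19049564e-04],
       [-9.96965213e-01, -2.97441520e-02, -7.19419939e-02],
       [ 7.19135561e-02,  2.02610699e-03, -9.97408811e-01]]), 't': array([0.04043636, 0.58579941, 0.94918233])}
wrist {'vertical_fov': 69.29071321496109, 'cx': 322.0678536169138, 'cy': 198.2972200928472, 'R': array([[ 0.24932275,  0.96841958, -0.00130167],
       [ 0.92537284, -0.2378435 ,  0.29515348],
       [ 0.28552282, -0.074793  , -0.95544897]]), 't': array([-0.67405387, -0.03783393,  0.37873155])}
```

View pics/scene0.png

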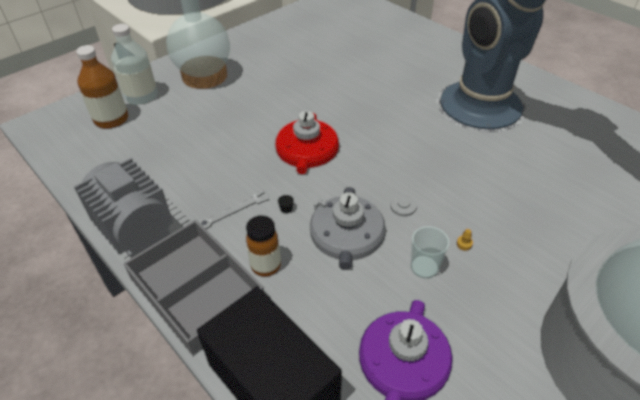

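View pics/top0.png

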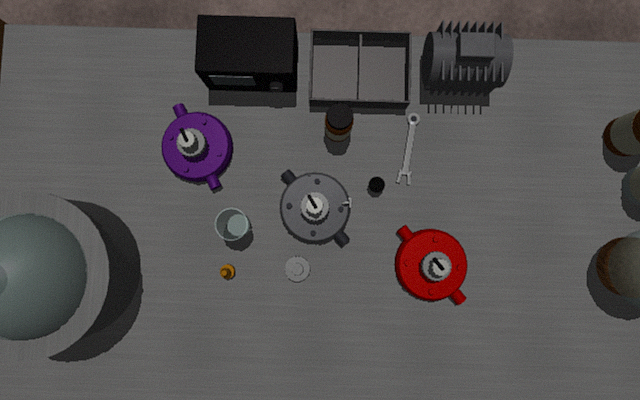

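View pics/wrist0.png

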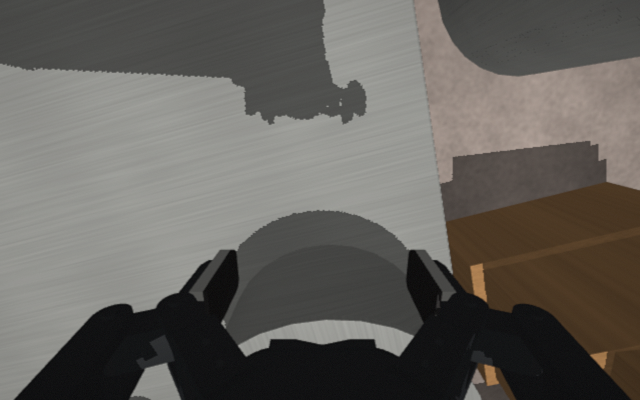

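The grey valve sits at about (315,207) in the top view and (347,220) in the scene view. Its tab appears at the right of the plate, around (347,203) in the top view. I'll enlarge that area and measure.

```bash
cat > h.py <<'E'
import numpy as np
def pr(z,X):
    f=200/np.tan(np.radians(z["p"][0])/2); c=z["R"]@np.asarray(X,float)+z["t"]
    return np.array([f*c[0]/c[2]+z["p"][1], f*c[1]/c[2]+z["p"][2]])
def atz(z,uv,h):
    f=200/np.tan(np.radians(z["p"][0])/2); d=z["R"].T@np.array([(uv[0]-z["p"][1])/f,(uv[1]-z["p"][2])/f,1])
    o=-z["R"].T@z["t"]; return o+d*(h-o[2])/d[2]
E
python3 - <<'E'
import cv2,numpy as np
from h import *
for n,(x,y) in {"top":(265,160),"scene":(297,175)}.items():
    z=np.load(n+"0.npz"); c=z["im"][y:y+95,x:x+100,::-1]
    cv2.imwrite(f"pics/{n}c.png",cv2.resize(c,None,fx=6,fy=6,interpolation=cv2.INTER_CUBIC))
z=np.load("top0.npz")
for uv,h in [((315,207),.1),((347,203),.044),((232,225),.085),((297,269),.016),((376,186),.028),((339,118),.12),((410,150),0.)]: print(uv,atz(z,uv,h))
E
```

```text
(315, 207) [0.56429687 0.06744852 0.1       ]
(347, 203) [5.78035946e-01 2.11109467e-05 4.40000000e-02]
(232, 225) [0.52335586 0.23566041 0.085     ]
(297, 269) [0.43260238 0.10359647 0.016     ]
(376, 186) [ 0.61814496 -0.06320856  0.028     ]
(339, 118) [0.74229332 0.02478757 0.12      ]
(410, 150) [ 0.70512874 -0.14172945  0.        ]
```

View pics/topc.png

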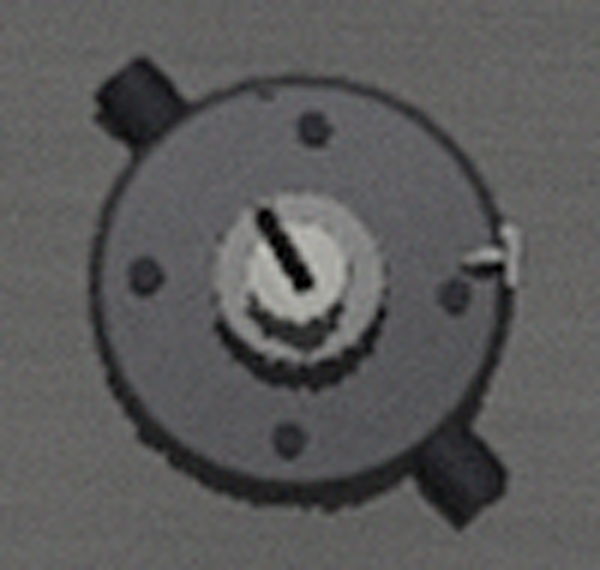

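View pics/scenec.png

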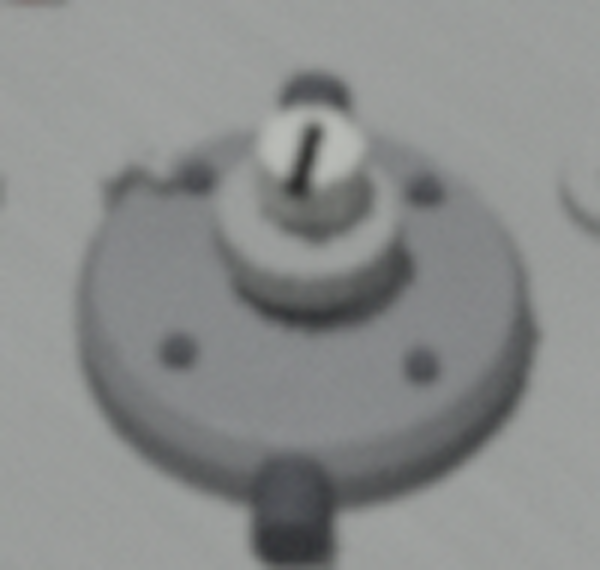

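```bash
python3 - <<'E'
from h import *
z=np.load("top0.npz")
def P(u,v,h):
    p=atz(z,((u+.5)/6-.5+265,(v+.5)/6-.5+160),h); return p
for nm,u,v,h in [("plate",302,281,.032),("ring",300,277,.065),("knob",298,268,.096),("tip",264,210,.101),("nback",305,289,.101),("tabin",463,267,.044),("tabmid",485,262,.044),("clipout",513,255,.04),("stub1",133,97,.029),("stub2",468,497,.029)]:
    print(nm,P(u,v,h)[:2].round(4))
c=P(300,277,.065)
for nm,u,v,h in [("tip",264,210,.101),("tabin",463,267,.044),("clip",513,255,.04)]:
    d=P(u,v,h)-c; print(nm,np.degrees(np.arctan2(d[1],d[0])),np.hypot(d[0],d[1]))
s=np.load("scene0.npz")
def Q(u,v,h): return atz(s,((u+.5)/6-.5+297,(v+.5)/6-.5+175),h)
print(Q(312,145,.098)[:2],Q(308,232,.065)[:2],Q(300,292,.032)[:2])
E
```

```text
plate [0.5694 0.0685]
ring [0.5688 0.0689]
knob [0.57   0.0692]
tip [0.5889 0.0811]
nback [0.5628 0.0666]
tabin [0.5754 0.0112]
tabmid [0.5774 0.0034]
clipout [ 0.5805 -0.0068]
stub1 [0.6347 0.1321]
stub2 [0.4935 0.0065]
tip 31.47039889874416 0.02347962968200435
tabin -83.53479302731695 0.0580376919101991
clip -81.2589847407897 0.07652863349345594
[0.57041186 0.07247842] [0.57616057 0.07797984] [0.57546133 0.07501291]
```

```bash
python3 - <<'E'
from h import *
from cell import ctrl
print(ctrl.grip_depth)
z=np.load("top0.npz"); d=z["d"].astype(float)
f=200/np.tan(np.radians(z["p"][0])/2); v,u=np.mgrid[:400,:640]
C=np.stack([(u-z["p"][1])/f*d,(v-z["p"][2])/f*d,d],-1); W=(C-z["t"])@z["R"]
for a in [(0,110,190,370),(195,300,10,100),(420,510,20,110),(325,355,100,145),(215,250,205,245)]:
    h=W[a[2]:a[3],a[0]:a[1]]; m=d[a[2]:a[3],a[0]:a[1]]>0
    k=m&(h[...,2]>.03); print(a,h[k].min(0).round(3),h[k].max(0).round(3))
# ring/knob axis from depth: knob top, ring top, plate
for lo,hi in [(.092,.1),(.06,.07),(.028,.036)]:
    k=(d>0)&(W[...,2]>lo)&(W[...,2]<hi)&(np.hypot(W[...,0]-.5695,W[...,1]-.0688)<.09); q=W[k]; print(k.sum(),(q.min(0)+q.max(0))/2,np.ptp(q,axis=0))
for c in "wrist",:
    p=ctrl.camera_params(c); s=ctrl.get_state(); cp=-p["R"].T@p["t"]; print("cam in tool",s["ee_rot"].T@(cp-s["tool_pos"]), "axis in tool",s["ee_rot"].T@p["R"][2])
E
```

```text
0.0187
(0, 110, 190, 370) [0.263 0.441 0.03 ] [0.573 0.658 0.27 ]
(195, 300, 10, 100) [0.813 0.118 0.03 ] [0.948 0.319 0.125]
(420, 510, 20, 110) [ 0.825 -0.322  0.03 ] [ 0.951 -0.16   0.155]
(325, 355, 100, 145) [ 0.716 -0.011  0.03 ] [0.802 0.054 0.124]
(215, 250, 205, 245) [0.493 0.204 0.03 ] [0.558 0.271 0.089]
195 [0.5677967  0.06860729 0.09603367] [0.0347279  0.03454445 0.00793148]
405 [0.56753259 0.06901038 0.06533206] [0.06092624 0.06093189 0.00904778]
2863 [0.5677211  0.0684103  0.03200137] [0.1501071  0.14747448 0.00797526]
cam in tool [-0.14176614 -0.00024941 -0.07616363] axis in tool [9.55458731e-01 6.45507339e-04 2.95124035e-01]
```

```bash
python3 -m handwheel '[-0.125,0,0,0, -0.25,0,0,0, -0.32,0,0,0, -0.32,-0.08,0.092,0, -0.32,-0.16,0.184,0]' 1 100
```

```text
time_s: 0.65
tool_pos: [0.2236, 0.5732, 0.3598]
ee_rot: [[0.0, 0.247, 0.969], [0.002, 0.969, -0.247], [-1.0, 0.002, -0.0]]
ft_force: [1.6, -0.8, -0.3]
grip_width: 0.0852
```

```bash
python3 -m handwheel '[0,-0.08,0.092,0, 0,-0.16,0.184,0, 0,-0.24,0.276,0, 0,-0.32,0.368,0, 0,-0.4,0.46,0]'; python3 -m handwheel '[0,-0.08,0.092,0, 0,-0.16,0.184,0, 0,-0.24,0.276,0, 0,-0.32,0.368,0, 0,-0.4,0.46,0]'
python3 -m handwheel '[0,-0.08,0.09,0, 0.06,-0.16,0.17,0, 0.15,-0.2,0.2,0, 0.25,-0.2,0.2,0, 0.32,-0.2,0.2,0]'
python3 -c "
from cell import ctrl
s=ctrl.get_state();print(s['joint_positions'])
import numpy as np
d=np.array([.568,.0687,.2])-s['tool_pos'];print(s['ee_rot'].T@d/.4)"
```

```text
time_s: 1.15
tool_pos: [0.3629, 0.3702, 0.3592]
ee_rot: [[-0.0, 0.25, 0.968], [0.0, 0.968, -0.25], [-1.0, 0.0, -0.0]]
ft_force: [1.5, 0.6, 1.1]
grip_width: 0.0851
time_s: 1.65
tool_pos: [0.5009, 0.1695, 0.3593]
ee_rot: [[0.0, 0.25, 0.968], [0.0, 0.968, -0.25], [-1.0, 0.0, -0.0]]
ft_force: [1.7, 0.3, 0.1]
grip_width: 0.0856
time_s: 2.15
tool_pos: [0.5567, 0.0725, 0.2285]
ee_rot: [[-0.003, 0.252, 0.968], [-0.001, 0.968, -0.252], [-1.0, -0.002, -0.003]]
ft_force: [0.8, 0.1, 0.5]
grip_width: 0.085
[-28.85797448  16.86683217  21.34509722 104.66782862  -6.98886549
  59.93271994  70.55997182]
[ 0.07122267 -0.00195408  0.02998511]
```

```bash
cat > snap.py <<'E'
import sys,cv2,numpy as np
from cell import ctrl
def snap(tag,cams=("wrist",)):
    for n in cams:
        p=ctrl.camera_params(n); im,d=ctrl.read_camera(n)
        cv2.imwrite(f"pics/{n}{tag}.png",im[:,:,::-1]); np.savez(f"{n}{tag}.npz",im=im,d=d,R=p["R"],t=p["t"],p=[p["vertical_fov"],p["cx"],p["cy"]])
if __name__=="__main__": snap(sys.argv[1],sys.argv[2:])
E
python3 snap.py 1 wrist; python3 - <<'E'
from cell import ctrl
from h import *
import cv2
s=ctrl.get_state();print(s['tool_pos'],s['ft_force'])
z=np.load("wrist1.npz");im=z["im"].copy()
C=np.array([.568,.0687])
for h,r in [(.096,.017),(.065,.03),(.032,.078)]:
    pts=np.array([pr(z,[C[0]+r*np.cos(a),C[1]+r*np.sin(a),h]) for a in np.linspace(0,6.28,60)])
    cv2.polylines(im,[pts.round().astype(int)],True,(255,0,0),1)
cv2.imwrite("pics/wrist1o.png",im[...,::-1])
E
```

```text
[0.55393831 0.0728284  0.22438782] [-2.06617401  0.05815999 -3.55890223]
```

View pics/wrist1o.png

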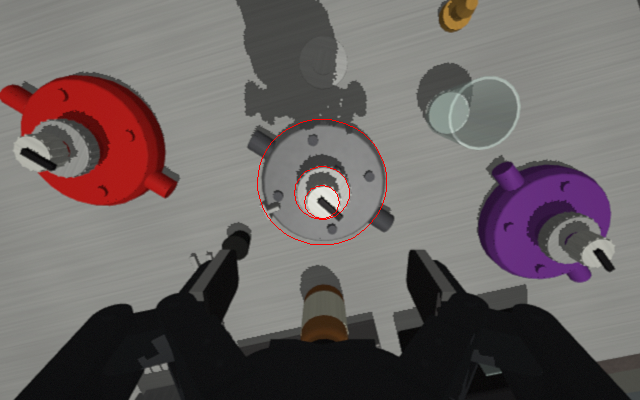

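View pics/wrist1.png

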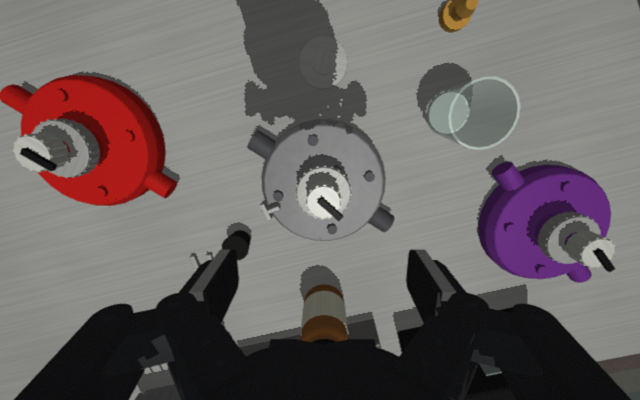

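```bash
python3 - <<'E'
import cv2,numpy as np
from h import *
z=np.load("wrist1.npz"); c=z["im"][110:250,250:400,::-1]
cv2.imwrite("pics/w1c.png",cv2.resize(c,None,fx=5,fy=5 if False else 4,interpolation=cv2.INTER_CUBIC) if False else cv2.resize(c,None,fx=4,fy=4,interpolation=cv2.INTER_CUBIC))
d=z["d"].astype(float);f=200/np.tan(np.radians(z["p"][0])/2); v,u=np.mgrid[:400,:640]
C=np.stack([(u-z["p"][1])/f*d,(v-z["p"][2])/f*d,d],-1); W=(C-z["t"])@z["R"]
for lo,hi in [(.094,.098),(.063,.067),(.030,.034)]:
    k=(d>0)&(W[...,2]>lo)&(W[...,2]<hi)&(np.hypot(W[...,0]-.5685,W[...,1]-.0688)<.09); q=W[k]
    (x,y),r=cv2.minEnclosingCircle((q[:,:2]*1000).astype(np.float32)); print(k.sum(),x,y,r,q[:,2].mean())
E
```

```text
668 571.0697631835938 72.02874755859375 20.030126571655273 0.09523078977858429
1149 568.8677368164062 70.25426483154297 30.811513900756836 0.06467825808892559
7633 568.9558715820312 67.72738647460938 75.49252319335938 0.03131195976566746
```

View pics/w1c.png

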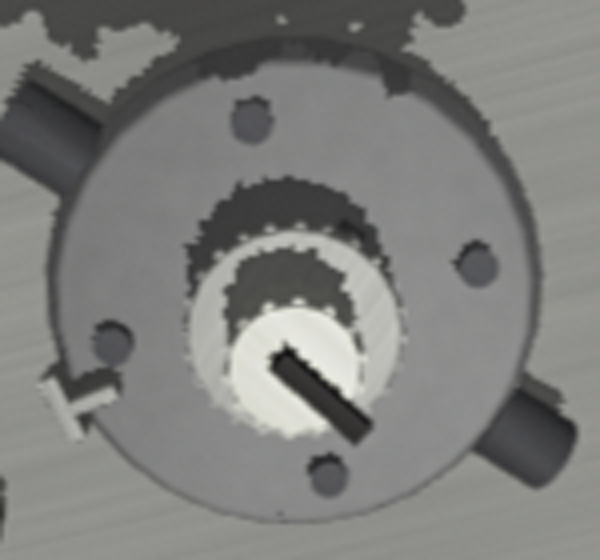

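The crop shows the nose running from about (320,199) to its tip at (341,218), and the tab's inner end at about (278,209). The valve axis agrees with the top view to about 1 mm.

```bash
python3 - <<'E'
from h import *
from cell import ctrl
z=np.load("wrist1.npz"); C=np.array([.5685,.0693])
g=lambda u,v,h: atz(z,(u/4-.375+250,v/4-.375+110),h)[:2]
t,b=g(366,432,.101),g(278,357,.101); d=t-b; print("nose",t,b,np.degrees(np.arctan2(d[1],d[0])))
a,o=g(115,394,.044),g(62,411,.042)
for q in(t,a,o): e=q-C; print(q,np.degrees(np.arctan2(e[1],e[0])),np.hypot(*e))
e=o-a; print(np.degrees(np.arctan2(e[1],e[0])))
p=ctrl.camera_params("wrist")
s=ctrl.get_state(); D=np.array([*C,.11])-s['tool_pos'];print(s['tool_pos'],s['ee_rot'].T@D/.4)
E
```

```text
nose [0.58726299 0.08383246] [0.56290603 0.0676289 ] 33.63399287466531
[0.58726299 0.08383246] 37.7587851869253 0.023732720230270652
[0.57867457 0.01259774] -79.82719279236876 0.0576078816331777
[ 0.58042275 -0.00493849] -80.87616826527686 0.07518979615121872
-84.30699599035765
[0.55393831 0.0728284  0.22438782] [0.28558142 0.00214417 0.04025313]
```

```bash
python3 -m handwheel '[0.04,0,0.02,0, 0.12,0.002,0.04,0, 0.2,0.002,0.04,0, 0.25,0.002,0.04,0, 0.25,0.002,0.04,0]'
python3 -m handwheel '[0,0,0,0,0,0,0,0,0,0,0,0,0,0,0,0,0,0,0,0]'
python3 -c "
from cell import ctrl
s=ctrl.get_state();print(s['tool_pos'],s['qvel'])
import numpy as np
d=np.array([.5685,.0693,.037])-s['tool_pos'];print(s['ee_rot'].T@d/.4)"
```

```text
time_s: 2.7
tool_pos: [0.5728, 0.0707, 0.1294]
ee_rot: [[-0.004, 0.25, 0.968], [-0.001, 0.968, -0.25], [-1.0, -0.002, -0.003]]
ft_force: [-1.0, 0.2, 0.6]
grip_width: 0.0856
time_s: 3.2
tool_pos: [0.5738, 0.0707, 0.1319]
ee_rot: [[0.001, 0.25, 0.968], [0.0, 0.968, -0.25], [-1.0, 0.001, 0.001]]
ft_force: [-0.2, -0.0, -0.5]
grip_width: 0.0856
[0.57375245 0.07073488 0.13194617] [ 0.00725729  0.30180215 -0.10991291  0.27403835 -0.09343755 -0.09605831
  0.0159404 ]
[ 0.23734902 -0.00693301 -0.01204228]
```

```bash
python3 -m handwheel '[0.02,-0.007,-0.012,0, 0.06,-0.007,-0.012,0, 0.11,-0.007,-0.012,0, 0.14,-0.007,-0.012,0, 0.14,-0.007,-0.012,0]' 0.75 100
python3 snap.py 2 wrist;python3 -c "
from cell import ctrl
s=ctrl.get_state();print(s['tool_pos'],s['ft_force'],s['grip_width'])"
```

```text
time_s: 3.7
tool_pos: [0.5663, 0.0689, 0.0733]
ee_rot: [[-0.004, 0.25, 0.968], [-0.001, 0.968, -0.25], [-1.0, -0.002, -0.004]]
ft_force: [-0.4, -1.4, -0.2]
grip_width: 0.0749
[0.56735577 0.06892922 0.07445319] [0.58268727 0.45252307 0.33566244] 0.07449607298683183
```

View pics/wrist2.png

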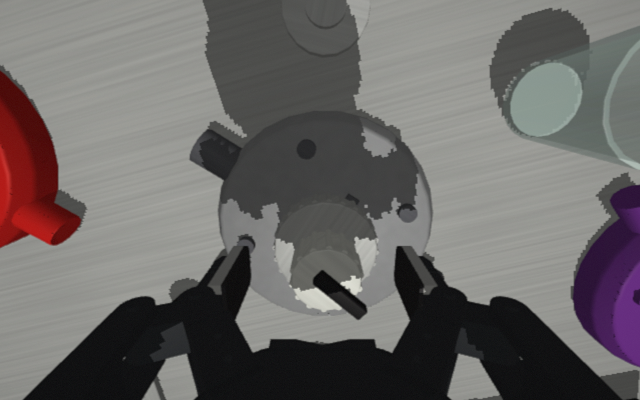

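```bash
python3 -m handwheel '[0.03,0,0,0, 0.06,0,0,0, 0.085,0,0,0, 0.098,0,0,0, 0.098,0,0,0]' 0.75 100
python3 -m handwheel '[0,0,0,0,0,0,0,0,0,0,0,0,0,0,0,0,0,0,0,0]' -1 100
python3 -m handwheel '[0,0,0,0,0,0,0,0,0,0,0,0,0,0,0,0,0,0,0,0]'
python3 -c "
from cell import ctrl
s=ctrl.get_state();print(s['tool_pos'],s['ft_force'],s['wrist_torque'],s['grip_width'])"
```

```text
time_s: 4.25
tool_pos: [0.5674, 0.069, 0.035]
ee_rot: [[-0.002, 0.25, 0.968], [-0.0, 0.968, -0.25], [-1.0, -0.001, -0.002]]
ft_force: [-0.4, -0.3, 0.4]
grip_width: 0.0748
time_s: 4.75
tool_pos: [0.5686, 0.0703, 0.0372]
ee_rot: [[0.001, 0.25, 0.968], [0.002, 0.968, -0.25], [-1.0, 0.002, 0.001]]
ft_force: [-1.9, 2.0, 5.5]
grip_width: 0.0578
time_s: 5.25
tool_pos: [0.5687, 0.0703, 0.0372]
ee_rot: [[0.001, 0.25, 0.968], [0.002, 0.968, -0.25], [-1.0, 0.002, 0.001]]
ft_force: [-1.5, 1.6, 4.8]
grip_width: 0.0575
[0.56865602 0.07029736 0.03724295] [-1.45078125  1.62370009  4.84656593] [ 0.62891849  0.30056245 -0.00786545] 0.05745589051634829
```

```bash
python3 -m handwheel '[0,0,0,-0.06, -0.001,0,0,-0.12, -0.002,0,0,-0.18, -0.003,0,0,-0.24, -0.003,0,0,-0.3]'
python3 -c "
from cell import ctrl
s=ctrl.get_state();print(s['tool_pos'],s['ft_force'],s['wrist_torque'],s['grip_width'])"
python3 -m handwheel '[0,0,0,-0.06, -0.001,0,0,-0.12, -0.002,0,0,-0.18, -0.003,0,0,-0.24, -0.003,0,0,-0.24]'
python3 -c "
from cell import ctrl
s=ctrl.get_state();print(s['tool_pos'],s['ft_force'],s['wrist_torque'],s['grip_width'])"
```

```text
time_s: 5.75
tool_pos: [0.5686, 0.0698, 0.038]
ee_rot: [[0.001, -0.22, 0.976], [0.001, 0.976, 0.22], [-1.0, 0.001, 0.001]]
ft_force: [-1.8, 0.8, 3.3]
grip_width: 0.0575
[0.56858274 0.06976887 0.03798891] [-1.83002848  0.8082659   3.32198242] [ 0.59447044  0.28814671 -0.09527085] 0.05749718958025587
time_s: 6.25
tool_pos: [0.5687, 0.0693, 0.0389]
ee_rot: [[0.001, -0.56, 0.828], [0.001, 0.828, 0.56], [-1.0, 0.0, 0.002]]
ft_force: [0.8, 1.2, 0.3]
grip_width: 0.0573
[0.56872434 0.06934606 0.03888637] [0.83963795 1.15533096 0.34087746] [ 0.5846036   0.126587   -0.00333222] 0.057304585183283005
```

```bash
python3 -m handwheel '[0,0,0,0,0,0,0,0,0,0,0,0,0,0,0,0,0,0,0,0]' 0.75
python3 -m handwheel '[-0.02,0,0,0, -0.05,0,0,0, -0.08,0,0,0, -0.08,0,0,0, -0.08,0,0,0]'
python3 snap.py 3 wrist top;python3 -c "
from cell import ctrl
s=ctrl.get_state();print(s['tool_pos'],s['ft_force'],s['joint_positions'])"
```

```text
time_s: 6.75
tool_pos: [0.5681, 0.0692, 0.0385]
ee_rot: [[0.0, -0.561, 0.828], [-0.0, 0.828, 0.561], [-1.0, -0.0, 0.0]]
ft_force: [0.4, 0.9, 0.1]
grip_width: 0.0748
time_s: 7.25
tool_pos: [0.5685, 0.0692, 0.0713]
ee_rot: [[0.001, -0.561, 0.828], [0.0, 0.828, 0.561], [-1.0, -0.001, 0.001]]
ft_force: [0.0, 0.1, -0.0]
grip_width: 0.075
[0.56784199 0.06911397 0.07038159] [-0.08649567 -0.06503893  1.15639013] [-14.33378466  28.16865599   4.14048924 110.57752131  -2.96591206
  41.37466808 115.66143644]
```

View pics/wrist3.png

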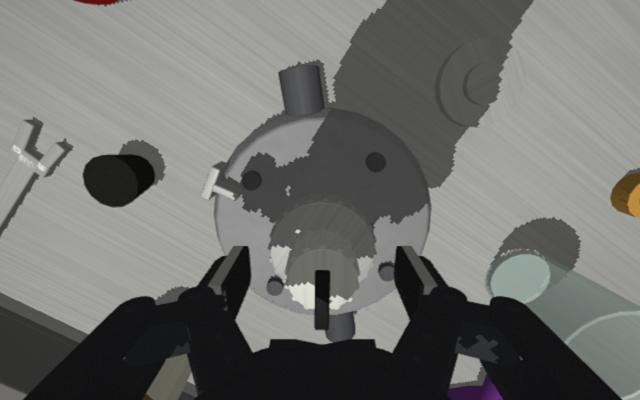

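The nose now points straight down in the picture, in column 322 from row 270 to 329, so the jaws are already square across it. I'll check whether the ring rose and refine the angles.

```bash
python3 - <<'E'
import cv2
from h import *
C=np.array([.5685,.0692])
for n in("wrist2","wrist3","top0","top3"):
    z=np.load(n+".npz");d=z["d"].astype(float);f=200/np.tan(np.radians(z["p"][0])/2); v,u=np.mgrid[:400,:640]
    W=(np.stack([(u-z["p"][1])/f*d,(v-z["p"][2])/f*d,d],-1)-z["t"])@z["R"]
    r=np.hypot(W[...,0]-C[0],W[...,1]-C[1]); k=(d>0)&(r>.02)&(r<.028)&(W[...,2]>.058)&(W[...,2]<.075); print(n,k.sum(),np.median(W[k][:,2]), end=' ')
    k=(d>0)&(r>.045)&(r<.055)&(W[...,2]>.025)&(W[...,2]<.04); print(np.median(W[k][:,2]))
z=np.load("wrist3.npz")
cv2.imwrite("pics/w3c.png",cv2.resize(z["im"][150:340,195:395,::-1],None,fx=3,fy=3,interpolation=cv2.INTER_CUBIC))
E
```

```text
wrist2 2267 0.0647431531710177 0.03128183578278204
wrist3 2416 0.06661502291537474 0.031328570038708516
top0 265 0.06617260275402737 0.032563267490243464
top3 0 nan nan
  return _methods._mean(a, axis=axis, dtype=dtype,
  ret = ret.dtype.type(ret / rcount)
```

View pics/w3c.png

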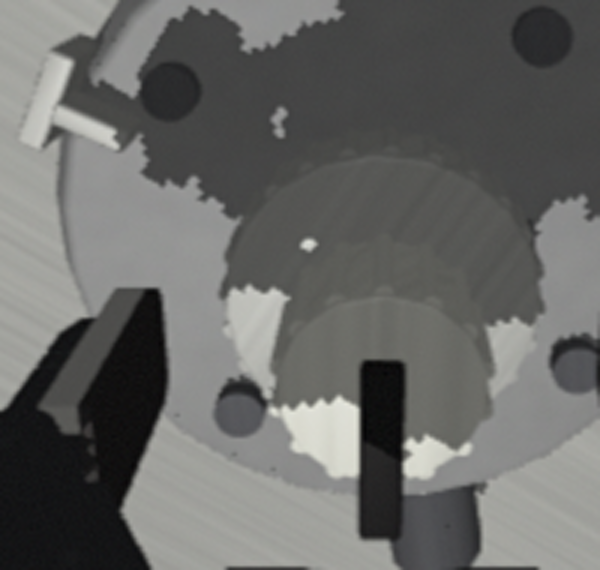

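```bash
python3 - <<'E'
from h import *
z=np.load("wrist3.npz"); C=np.array([.5685,.0692])
g=lambda u,v,h: atz(z,(u/3-.33+195,v/3-.33+150),h)[:2]
A=lambda e:np.degrees(np.arctan2(e[1],e[0]))
t,b=g(380,537,.101),g(382,363,.101); print("nose",A(t-b),A(t-C),np.hypot(*(t-C)))
a,o=g(122,140,.044),g(60,113,.044); print("tab",A(o-a),A(a-C),A(o-C),np.hypot(*(a-C)),np.hypot(*(o-C)))
clip=(g(70,60,.04)+g(30,145,.04))/2; print(A(clip-C),np.hypot(*(clip-C)))
E
```

```text
nose 33.5765313811032 34.75422139665535 0.022847369559535726
tab -81.21218516877505 -81.37905729253757 -81.34800356406707 0.05800735398391342 0.07127021132118753
-80.92328687668142 0.07479928175380594
```

```bash
python3 -m handwheel '[0,0,0,0,0,0,0,0,0,0,0,0,0,0,0,0,0,0,0,0]' -1 60
python3 -m handwheel '[0,0,0,0,0,0,0,0,0,0,0,0,0,0,0,0,0,0,0,0]'
python3 -m handwheel '[0,0,0,0.06, 0,0,0,0.12, 0,0,0,0.2, 0,0,0,0.28, 0,0,0,0.36]'
python3 -c "
from cell import ctrl
s=ctrl.get_state();print(s['tool_pos'],s['ft_force'],s['wrist_torque'],s['grip_width'])"
```

```text
time_s: 7.85
tool_pos: [0.5681, 0.0688, 0.0705]
ee_rot: [[-0.0, -0.561, 0.828], [-0.0, 0.828, 0.561], [-1.0, -0.0, -0.0]]
ft_force: [-0.5, -0.6, 0.5]
grip_width: 0.0325
time_s: 8.35
tool_pos: [0.5681, 0.0689, 0.0705]
ee_rot: [[-0.0, -0.561, 0.828], [-0.0, 0.828, 0.561], [-1.0, -0.0, -0.0]]
ft_force: [-0.3, -1.9, 0.6]
grip_width: 0.0325
time_s: 8.85
tool_pos: [0.5678, 0.0699, 0.0703]
ee_rot: [[-0.001, -0.026, 1.0], [0.001, 1.0, 0.026], [-1.0, 0.001, -0.001]]
ft_force: [-1.4, -0.9, 0.6]
grip_width: 0.0323
[0.56776124 0.06987388 0.0703204 ] [-1.4172857  -0.86892604  0.61737762] [-0.04832833  0.15373265  0.10009365] 0.032288677873795274
```

```bash
python3 -m handwheel '[0,0,0,0.08, 0,0,0,0.16, 0,0,0,0.25, 0,0,0,0.34, 0.001,0,0,0.42]'
python3 -m handwheel '[0,0,0,0.08, 0,0,0,0.16, 0,0,0,0.25, 0,0,0,0.34, 0.001,0,0,0.42]'
python3 -m handwheel '[0,0,0,0.04, 0,0,0,0.08, 0,0,0,0.08, 0,0,0,0.08, 0,0,0,0.08]'
python3 snap.py 4 wrist;python3 -c "
from cell import ctrl
s=ctrl.get_state();print(s['tool_pos'],s['ft_force'],s['wrist_torque'],s['grip_width'],s['joint_positions'])"
```

```text
time_s: 9.35
tool_pos: [0.5681, 0.0711, 0.0701]
ee_rot: [[0.0, 0.592, 0.806], [0.002, 0.806, -0.592], [-1.0, 0.002, -0.001]]
ft_force: [-1.4, 2.5, 3.2]
grip_width: 0.0321
time_s: 9.85
tool_pos: [0.5691, 0.0718, 0.0699]
ee_rot: [[0.002, 0.962, 0.274], [0.003, 0.274, -0.962], [-1.0, 0.003, -0.002]]
ft_force: [2.2, 3.0, 3.1]
grip_width: 0.0325
time_s: 10.35
tool_pos: [0.5693, 0.0718, 0.0699]
ee_rot: [[0.003, 0.987, 0.158], [0.003, 0.158, -0.987], [-1.0, 0.003, -0.003]]
ft_force: [1.9, 5.1, 0.3]
grip_width: 0.0322
[0.56932531 0.07179257 0.06993056] [2.82982803 4.86963043 0.62073084] [ 1.02407496 -0.53731149 -0.0294554 ] 0.03224907300681439 [-36.78905756  31.97074419  34.32162429 111.78249655 -25.80627943
  43.7713132   21.56990722]
```

View pics/wrist4.png

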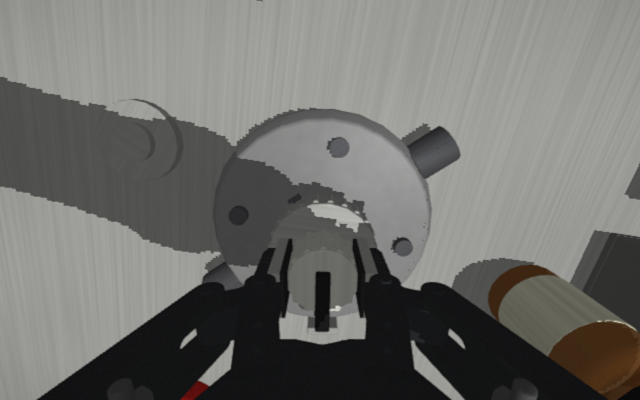

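```bash
python3 -m handwheel '[0,0,0,0,0,0,0,0,0,0,0,0,0,0,0,0,0,0,0,0]' 0.75 100
python3 -m handwheel '[-0.05,0,0,0,-0.15,0,0,0,-0.2,0,0,0,-0.2,0,0,0,-0.2,0,0,0]' 
python3 snap.py 5 wrist;python3 -c "
from cell import ctrl
s=ctrl.get_state();print(s['tool_pos'],s['ft_force'],s['wrist_torque'],s['grip_width'])"
python3 - <<'E'
import cv2,numpy as np
z=np.load("wrist5.npz")
cv2.imwrite("pics/w5c.png",cv2.resize(z["im"][130:330,220:420,::-1],None,fx=3,fy=3,interpolation=cv2.INTER_CUBIC))
E
```

```text
time_s: 10.9
tool_pos: [0.5679, 0.0688, 0.0696]
ee_rot: [[-0.0, 0.988, 0.155], [-0.0, 0.155, -0.988], [-1.0, -0.0, 0.0]]
ft_force: [-0.3, -0.3, -0.5]
grip_width: 0.0748
time_s: 11.4
tool_pos: [0.5678, 0.0693, 0.1496]
ee_rot: [[-0.0, 0.988, 0.155], [0.0, 0.155, -0.988], [-1.0, -0.0, -0.0]]
ft_force: [0.5, 0.2, -1.2]
grip_width: 0.0748
[0.56726879 0.06925642 0.14878389] [ 0.25809483  0.11496513 -0.635996  ] [ 0.00506636  0.02837619 -0.03040354] 0.07484221419940401
```

View pics/w5c.png

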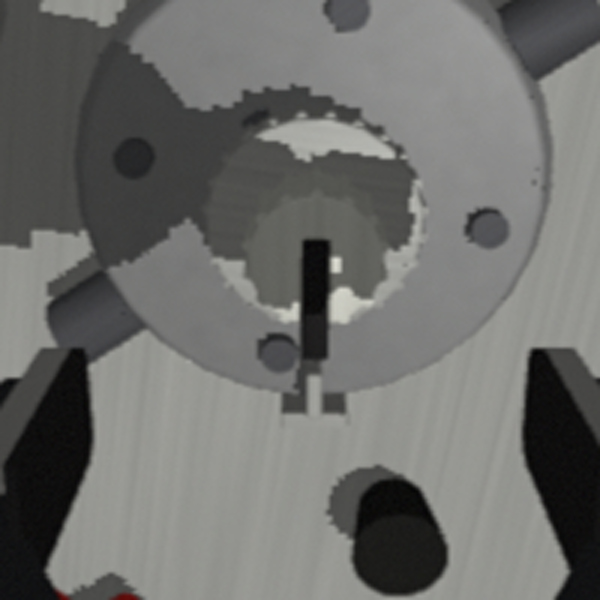

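```bash
python3 -m handwheel '[0,0.004,-0.0025,-0.09, 0.02,0.004,-0.0025,-0.18, 0.08,0.004,-0.0025,-0.27, 0.13,0.004,-0.0025,-0.36, 0.16,0.004,-0.0025,-0.45]' 0.75 100
python3 -m handwheel '[0.03,0,0,-0.05, 0.06,0,0,-0.05, 0.09,0,0,-0.05, 0.112,0,0,-0.05, 0.12,0,0,-0.05]'
python3 -m handwheel '[0,0,0,0,0,0,0,0,0,0,0,0,0,0,0,0,0,0,0,0]' -1 100
python3 -m handwheel '[0,0,0,0,0,0,0,0,0,0,0,0,0,0,0,0,0,0,0,0]'
python3 -c "
from cell import ctrl
s=ctrl.get_state();print(s['tool_pos'],s['ft_force'],s['wrist_torque'],s['grip_width'],s['joint_positions'])"
```

```text
time_s: 11.95
tool_pos: [0.5673, 0.0703, 0.0825]
ee_rot: [[-0.005, 0.646, 0.763], [-0.001, 0.763, -0.646], [-1.0, -0.004, -0.003]]
ft_force: [-0.3, 0.0, -0.2]
grip_width: 0.0746
time_s: 12.45
tool_pos: [0.5688, 0.0703, 0.0363]
ee_rot: [[-0.002, 0.589, 0.808], [-0.001, 0.808, -0.589], [-1.0, -0.002, -0.001]]
ft_force: [0.4, -0.1, 0.5]
grip_width: 0.0747
time_s: 12.95
tool_pos: [0.5693, 0.0702, 0.0381]
ee_rot: [[-0.0, 0.589, 0.808], [0.0, 0.808, -0.589], [-1.0, -0.0, -0.0]]
ft_force: [-2.8, -0.4, 4.6]
grip_width: 0.0578
time_s: 13.45
tool_pos: [0.5694, 0.0703, 0.0381]
ee_rot: [[-0.0, 0.589, 0.808], [0.0, 0.808, -0.589], [-1.0, -0.0, -0.0]]
ft_force: [-2.4, -0.4, 6.1]
grip_width: 0.0577
[0.56935125 0.07027278 0.03807816] [-2.40991191 -0.38705464  6.10213077] [-0.35918401  0.81619526 -0.02588709] 0.057705673083969115 [-28.0582485   32.62780303  22.42930543 112.11362357 -19.16389893
  38.87700193  60.15991492]
```

```bash
cat > st.py <<'E'
from cell import ctrl
import numpy as np
s=ctrl.get_state();R=s['ee_rot'];print(np.degrees(np.arctan2(R[1,1],R[0,1])).round(2),s['tool_pos'].round(4),s['ft_force'].round(1),"M",s['wrist_torque'].round(3),"tau7",s['tau'][6].round(3),s['grip_width'].round(4),s['joint_positions'].round(0))
E
python3 -m handwheel '[0,0,0,0.08, 0.001,0,0,0.16, 0.002,0,0,0.24, 0.003,0,0,0.32, 0.004,0,0,0.4]'; python3 st.py
python3 -m handwheel '[0,0,0,0.03, 0,0,0,0.06, 0.001,0,0,0.09, 0.001,0,0,0.12, 0.001,0,0,0.15]'; python3 st.py
```

```text
time_s: 13.95
tool_pos: [0.5696, 0.0705, 0.0367]
ee_rot: [[0.0, 0.953, 0.303], [0.001, 0.303, -0.953], [-1.0, 0.0, -0.001]]
ft_force: [-3.5, -0.7, 6.9]
grip_width: 0.0575
time_s: 14.45
tool_pos: [0.5697, 0.0705, 0.0362]
ee_rot: [[0.0, 0.997, 0.076], [0.0, 0.076, -0.997], [-1.0, 0.0, -0.0]]
ft_force: [-2.0, 0.4, 4.7]
grip_width: 0.0572Traceback (most recent call last):
  File "st.py", line 3, in <module>
    s=ctrl.get_state();R=s['ee_rot'];print(np.degrees(np.arctan2(R[1,1],R[0,1])).round(2),s['tool_pos'].round(4),s['ft_force'].round(1),"M",s['wrist_torque'].round(3),"tau7",s['tau'][6].round(3),s['grip_width'].round(4),s['joint_positions'].round(0))
                                                                                                                                                                                                   ^^^^^^^^^^^^^^^^^^^^^
AttributeError: 'float' object has no attribute 'round'
Traceback (most recent call last):
  File "st.py", line 3, in <module>
    s=ctrl.get_state();R=s['ee_rot'];print(np.degrees(np.arctan2(R[1,1],R[0,1])).round(2),s['tool_pos'].round(4),s['ft_force'].round(1),"M",s['wrist_torque'].round(3),"tau7",s['tau'][6].round(3),s['grip_width'].round(4),s['joint_positions'].round(0))
                                                                                                                                                                                                   ^^^^^^^^^^^^^^^^^^^^^
AttributeError: 'float' object has no attribute 'round'
```

```bash
sed -i "s/s\['grip_width'\].round(4)/s['grip_width']/" st.py; python3 st.py
python3 -m handwheel '[0,0,0,0.04, 0.0005,0,0,0.08, 0.001,0,0,0.12, 0.001,0,0,0.12, 0.001,0,0,0.12]'; python3 st.py
python3 -m handwheel '[0,0,0,0.04, 0.0005,0,0,0.08, 0.001,0,0,0.12, 0.001,0,0,0.12, 0.001,0,0,0.12]'; python3 st.py
```

```text
4.35 [0.5697 0.0705 0.0362] [-2.   0.4  4.7] M [-0.076  0.755  0.125] tau7 0.2 0.057191020465610115 [-37.  36.  36. 113. -31.  41.  21.]
time_s: 14.95
tool_pos: [0.5698, 0.0705, 0.036]
ee_rot: [[0.0, 0.994, -0.11], [0.0, -0.11, -0.994], [-1.0, 0.0, -0.0]]
ft_force: [-2.6, -1.1, 8.3]
grip_width: 0.0576
-6.33 [0.5698 0.0705 0.036 ] [-2.6 -1.1  8.3] M [-0.056  0.893  0.077] tau7 -0.095 0.057556220253803 [-39.  37.  38. 113. -34.  42.  13.]
time_s: 15.45
tool_pos: [0.5699, 0.0705, 0.0357]
ee_rot: [[0.001, 0.956, -0.293], [0.0, -0.293, -0.956], [-1.0, 0.0, -0.0]]
ft_force: [-2.8, -0.2, 8.6]
grip_width: 0.0573
-17.03 [0.5699 0.0705 0.0357] [-2.8 -0.2  8.6] M [-0.012  0.951  0.48 ] tau7 -0.482 0.05733886049390079 [-41.  38.  41. 113. -36.  43.   5.]
```

```bash

python3 -m handwheel '[0,0,0,0.03, 0,0,0,0.06, 0.001,0,0,0.09, 0.001,0,0,0.09, 0.001,0,0,0.09]'; python3 st.py
```

```text
time_s: 15.95
tool_pos: [0.57, 0.0705, 0.0355]
ee_rot: [[0.001, 0.906, -0.423], [-0.0, -0.423, -0.906], [-1.0, 0.001, -0.0]]
ft_force: [-3.7, -1.1, 9.9]
grip_width: 0.0578
-25.01 [0.57   0.0705 0.0355] [-3.7 -1.1  9.9] M [-0.002  0.998  0.877] tau7 -0.892 0.057793939550063365 [-42.  38.  43. 113. -38.  44.  -2.]
```

```bash

python3 -m handwheel '[0,0,0,0,0,0,0,0,0,0,0,0,0,0,0,0,0,0,0,0]' 0.75
python3 -m handwheel '[-0.03,0,0,0, -0.08,0,0,0, -0.16,0,0,0, -0.28,0,0,0, -0.3,0,0,0]'
python3 -m handwheel '[0,0,0,-0.09, 0,0,0,-0.18, 0,0,0,-0.27, 0,0,0,-0.36, 0,0,0,-0.36]'
python3 snap.py 6 wrist; python3 st.py
python3 - <<'E'
import cv2
from h import *
C=np.array([.5695,.0703])
z=np.load("wrist6.npz");d=z["d"].astype(float);f=200/np.tan(np.radians(z["p"][0])/2); v,u=np.mgrid[:400,:640]
W=(np.stack([(u-z["p"][1])/f*d,(v-z["p"][2])/f*d,d],-1)-z["t"])@z["R"]
r=np.hypot(W[...,0]-C[0],W[...,1]-C[1]); k=(d>0)&(r>.02)&(r<.028)&(W[...,2]>.058)&(W[...,2]<.075); print(np.median(W[k][:,2]))
cv2.imwrite("pics/w6c.png",cv2.resize(z["im"][110:310,220:420,::-1],None,fx=3,fy=3,interpolation=cv2.INTER_CUBIC))
E
```

```text
time_s: 16.45
tool_pos: [0.5696, 0.0704, 0.0344]
ee_rot: [[0.0, 0.904, -0.427], [0.0, -0.427, -0.904], [-1.0, 0.0, -0.0]]
ft_force: [0.1, 0.2, -0.1]
grip_width: 0.0747
time_s: 16.95
tool_pos: [0.5729, 0.0696, 0.1601]
ee_rot: [[0.009, 0.904, -0.428], [0.002, -0.428, -0.904], [-1.0, 0.008, -0.006]]
ft_force: [1.3, 0.5, 0.0]
grip_width: 0.0747
time_s: 17.45
tool_pos: [0.5694, 0.0702, 0.1549]
ee_rot: [[0.0, 0.992, 0.123], [0.001, 0.123, -0.992], [-1.0, 0.001, -0.001]]
ft_force: [-0.2, 0.2, 0.3]
grip_width: 0.0746
6.93 [0.5694 0.0702 0.1548] [-0.3 -0.5  0. ] M [0.007 0.013 0.034] tau7 0.153 0.07486636378658439 [-44.  27.  43. 108. -23.  54.  17.]
0.0636426725047542
```

View pics/w6c.png

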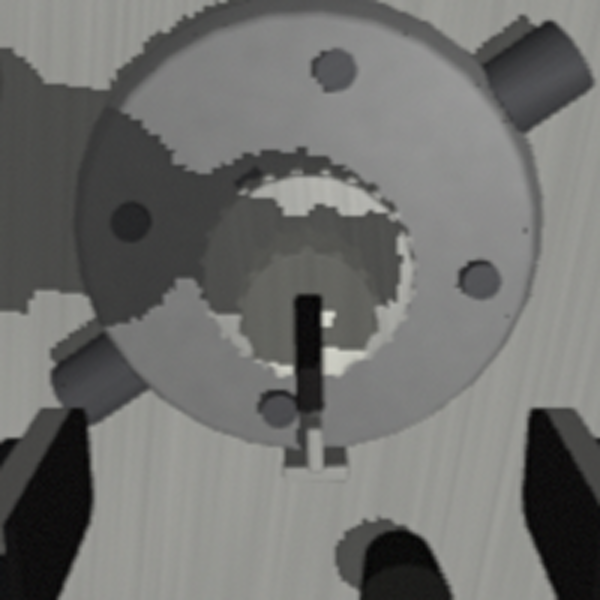

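```bash
python3 - <<'E'
from h import *
z=np.load("wrist6.npz")
g=lambda u,v,h: atz(z,(u/3-.33+220,v/3-.33+110),h)[:2]
A=lambda e:np.degrees(np.arctan2(e[1],e[0]))
t,b=g(310,410,.1),g(308.5,297,.1)
a,o=g(315.5,432,.044),g(316,468,.044)
print("nose",A(t-b),t,b,"tab",A(o-a),a,o)
for C in np.array([[.5685,.0692],[.5695,.0703]]): print(A(t-C),A(a-C),A(o-C))
E
```

```text
nose -82.13031183501325 [0.57223245 0.04749009] [0.56814273 0.07707811] tab -81.99768834930532 [0.57867132 0.0122344 ] [ 0.58049904 -0.00076676]
-80.24485079207777 -79.87641216961057 -80.26864774855544
-83.16895307947674 -81.02442360269328 -81.20210249618374
```

```bash
python3 -c "
from cell import ctrl
print(ctrl.sign_off())"
```

```text
the job is handed in; nothing more can be done
None
```

The valve is reset, with the knob's nose at the tab and the lock ring retightened. I handed the job in at about 17.5 s; sign-off reports no verdict.

- **Loosening:** I turned the lock ring about 0.85 rad anticlockwise. The depth image showed it had risen 1.9 mm, which matches that angle.
- **Knob:** I turned it about 115° clockwise, with about 0.1 N m on the wrist where I read it.
- **Retightening:** I turned the ring clockwise to about 0.5 rad past its starting angle. The wrist moment was still climbing steadily, with no sign of slip, and reached 0.88 N m against the 0.5 N m that counts as firm.

**Last checks:**
- **Alignment:** the final wrist picture puts the nose at about -82° and the tab at -81° to -82°. They agree within about 2°, well inside the 7° limit.
- **Ring height:** its top sits about 1.1 mm below where it started.
- **Robot:** the arm was clear above the valve and touching nothing.
- **Disagreement:** axis estimates from the cameras and from gripping differed by 1 to 2 mm, so I shifted the second ring grip to match. The contact forces I read on the wrist stayed at or below about 11 N.
- **Not checked:** I did not measure the clamping force directly or re-measure where the loose items are. The arm felt no unexpected contact.

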